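# Unlatch and hold up the tube hold-down bridge

### The arm

A 6-joint arm with a two-finger parallel gripper is mounted at the origin on the work surface. World frame = base frame: x ahead of the robot, y to its left, z up, the work surface at z = 0. Lengths are in mm, angles in rad, forces in N, time in s.
With the tool pointing down it reaches from about 300 to 775 mm from the base axis. Payload 14.6 kg.
Tool frame: the origin (TCP) lies between the finger pads; the fingertips stand 25 mm ahead of it and the grasp point (between the pads) lies 6 mm ahead of it; z points along the fingers, y is the line along which they close (so a half turn about z gives the same grasp; the last joint's range is limited). The gripper opens to 94 mm and grips with 3 to 60 N. Pads are 16 mm wide; open, the fingers measure 119 mm over their backs; the gripper's body (75 mm by 177 mm) begins 78 mm behind the grasp point.
Start: joints at [-1.409, 0.3, 1.521, -0, 1.321, -0.067], TCP at [124.739, -535.658, 230.446] pointing down, gripper open.
Joint ranges: [-3.03, 3.03], [-0.79, 2.21], [0.23, 2.52], [-1.04, 4.18], [0, 3.07], [-2.55, 2.55]. Speed limits (rad/s): [2.22, 2.22, 2.57, 3.14, 3.14, 3.14].

### API

Orientations are given as [roll, pitch, yaw] about the fixed x, y, z axes, in that order (R = Rz(yaw) Ry(pitch) Rx(roll)).
In Python, from cell import manip gives the robot as it stands. The module is installed in compiled form; this text tells all that it offers.
- The arm moves only by the tool step_arm, never from a script. Its argument "series" is one flat list of numbers, 5 for each row, row after row: the shift along the world's x, y, z in mm, then the turn about the world's z in rad, then the closure, from 0 (fully open) to 1 (shut). In form: [dx, dy, dz, spin, jaw, dx, dy, dz, spin, jaw, ...]. A call has 1 to 20 rows; each row shifts and turns the commanded pose from where the row before left it; what a row does not reach is not made up. A row lasts 1/8 s, in which the tool goes at most 62.5 mm and 10.7 degrees, less where a joint would pass 70% of its speed; a pose out of reach is approached as far as the arm can. A call is refused whole if a number of a shift passes 62.5 or a number of a turn 0.188, either way. A call with a gripper value outside its range is refused whole. The fingers move at their own pace and stop on an object; "squeeze" is the grip in N (left out, the last holds). Time passes only in rows, so rows that do not move let the fingers close. It gives the time, the measured TCP pose, the force, the opening and the grip force at its end, in the units of the state.
- manip.read_state(): the state, without advancing time (a new reading comes with each control period).
- manip.camera(name): name is "scene" or "top" or "wrist"; returns (picture, depth): 400x640x3 uint8, blue, green, red; 400x640 float32, mm along the optical axis (not along the pixel's ray), 0 where there is no reading.
- manip.camera_info(name): a dict with "fovy" (degrees; the focal length in pixels is half the picture's height over the tangent of half this angle, whatever the lens; pixels are square), "cx", "cy" (the principal point, pixels), "eye" and "orientation" of the camera in the world. Camera axes: x right, y down, z forward; pixel columns grow to the right and rows downward; lengths in mm; the calibration is good to about 2 mm. A picture is of the moment at which its call begins: read the wrist's pose just before it. camera_info takes no time and is no camera call; for the wrist camera it gives the pose at the moment of the call.
- manip.sign_off(): hands the job in; it is judged then, once.
The state is a dict: "clock": time; "joints": joint angles; "qd": joint speeds; "effort": joint torques, N m; "eef_pos": TCP position; "eef_rot": TCP orientation; "wrist_force": force on the tool from outside, world axes, zero at the start; "moment": the same for the moment, N m; "finger_gap": finger opening in mm; "finger_force": force on a finger pad.
Only numpy, scipy, OpenCV 4.12 (cv2) and the standard library are available. Lean on these libraries where they do the work, as an engineer would, in place of code of your own. Each camera call takes 0.05 s, during which the arm holds its last target. There are 200 camera calls.

### The job

Open the hold-down bridge of the dry block heater so that a colleague can get at the tubes: pinch the latch's thumb tab, press the bridge down onto its stop against the sprung plunger and keep it pressed there steadily for a second, and while it is still down pull the latch sideways to its end against its spring. Then lift the bridge off its ball stud, with the latch held pulled, to about 35 degrees, and finish there, still holding it up in the gripper; do not let go. Leave everything else on the bench where it stands.

Things in the scene. Friction and masses are not known exactly. Their poses are not given: they have to be found in the camera images.
- heater: White dry block heater, fixed: housing 220 (x) x 170 (y) x 70 mm high, aluminium tube block on top. Origin: centre of its underside, on the bench. x points from its front (blue panel) to its back, y to its left, z up. A steel hold-down bridge runs along its middle: hinged at the back, its front end a square coupler (44 x 46 mm) over the ball stud.
- ball (a point): Centre of the ball stud, 32 mm across, fixed to the heater: (-75, 0, +108) mm in the heater's frame. A black rubber stop post stands just in front of it, the sprung plunger pin 38 mm behind it.
- hinge (a point): Point on the bridge's hinge axis, which is parallel to the heater's y axis: (+88, 0, +132) mm in the heater's frame. Fixed to the heater, with its axes.
- tab (a point): Centre of the latch's thumb tab: upright steel disc 26 mm across, 12 mm thick, flat faces to the heater's +y and -y, on a web 14 mm wide (in x), so it can be pinched across the faces from above. At rest at (-75, +37, +168) mm in the heater's frame, 163 mm before the hinge and 36 mm above it. Moves with latch and bridge. The coupler's top, 136 mm above the bench, is nearest below.
- bridge (a joint): Angle of the bridge (rad). 0 = at rest, latched; negative = pressed down, -0.0375 = on its stop (tab about 6 mm lower); positive = front raised, at most 1.25. The sprung plunger pushes it up: holding the tab down on the stop takes 5 to 9 N. It weighs 0.3 to 0.5 kg with the latch, swings freely and falls back if let go.
- latch (a joint): Travel of the sprung latch (m): 0 = shut, grows as the tab is pulled to the heater's +y, 0.015 = its end. Its spring resists with 3 N shut, 9 N at the end. It is hooked behind a lip under the ball: free to slide only with the bridge below about -0.027, and the bridge can rise only with the latch beyond 0.011. Once the bridge is above 0.25 rad the latch may slide back.
- tongue: Steel bar and coupler of the bridge, carrying the latch: bar 26 mm wide, 8 mm thick. Origin at the coupler's centre, straight above the ball at hinge height (132 mm above the bench at rest).
- rack: Bystander: white microtube rack, 140 x 70 x 62 mm. Origin at the centre of its underside. To be left where it is.
- tube_near: Bystander: capped 50 ml tube, standing, 34 mm across, 113 mm high. Origin at the centre of its underside. To be left where it is.
- tube_side: Bystander: another capped 50 ml tube, standing, 34 mm across, 113 mm high. Origin at the centre of its underside. To be left where it is.
- jar: Bystander: screw-top jar, 66 mm across, 85 mm high. Origin at the centre of its underside. To be left where it is.
- tipbox: Bystander: pipette tip box, 122 x 87 x 72 mm. Origin at the centre of its underside. To be left where it is.
- pipette: Bystander: hand pipette lying flat, about 265 mm long, 28 mm thick. Origin at the centre of its underside. To be left where it is.

How it is judged:
By the outcome, as a careful person would: the job done as asked, in the order asked, and still so for the second after the job is handed in, while the arm keeps its last pose, push and grip.
It also fails if it takes over 42 s, if anything falls off the work surface, if the arm or the gripper's body presses on something with over 40 N, if the wrist force passes 120 N, or if a joint passes its speed limit or range.

## Working session

There is one attempt and no reset: what is moved stays moved. The work goes in short steps, Python scripts to look and compute and a tool call to move; the robot and the scene stay as the last step left them, time stands still between calls to the robot, and variables do not carry over. Pictures are saved under pics/ and viewed, at most 10 in all, crops included, and the job is handed in when it is done.

Besides the shell and the picture viewer there is one more tool, called after "Request:" as name(argument=value, ...) on one line, values as JSON. step_arm: Moves the arm, as the interface text tells. Its arguments: {"type":"object","properties":{"series":{"type":"array"},"squeeze":{"type":"number"}},"required":["series"]}

```bash
mkdir -p pics
cat > h.py <<'E'
import numpy as np, cv2
from cell import manip
def grab(n):
    i=manip.camera_info(n); p,d=manip.camera(n); return p,d,i
def R(i):
    o=np.array(i["orientation"],float)
    if o.shape==(3,3): return o
    from scipy.spatial.transform import Rotation as Ro
    return Ro.from_euler("xyz",o).as_matrix()
def pts(d,i):
    h,w=d.shape; f=h/2/np.tan(np.radians(i["fovy"])/2)
    v,u=np.mgrid[:h,:w]
    c=np.stack([(u-i["cx"])/f*d,(v-i["cy"])/f*d,d],-1)
    return c@R(i).T+np.array(i["eye"])
E
python3 - <<'E'
from h import *
s=manip.read_state(); print(s)
for n in("scene","top"):
    p,d,i=grab(n); print(n,i,(d>0).mean()); cv2.imwrite(f"pics/{n}0.png",p); np.savez(f"{n}0.npz",p=p,d=d,P=pts(d,i))
E
```

```text
{'clock': 0.0, 'joints': array([-1.40858042e+00,  3.00441583e-01,  1.52161402e+00,  6.34430464e-06,
        1.32070649e+00, -6.66034887e-02]), 'qd': array([-0.00029352,  0.00012879, -0.00132753,  0.00148191,  0.00074885,
        0.00042489]), 'effort': array([-1.50225183e-03, -5.31809664e+01, -3.52739096e+01,  7.07448344e-02,
        2.45594530e-02, -6.55714962e-05]), 'eef_pos': array([ 124.71175982, -535.41863243,  229.8885771 ]), 'eef_rot': array([-3.14042622e+00, -8.39623869e-05,  2.28817777e-01]), 'wrist_force': array([-0.60245894, -0.03404252, -0.24220875]), 'moment': array([-0.00751496,  0.00335703,  0.01093784]), 'finger_force': 0.0, 'finger_gap': 93.93794545724191}
scene {'fovy': 47.08674181472408, 'cx': 323.3221639508884, 'cy': 192.9844845358137, 'eye': array([1342.66064761,  -83.97236656,  636.59467512]), 'orientation': array([-2.14453652,  0.01837958,  1.38394622])} 0.99612109375
top {'fovy': 44.723198940046835, 'cx': 316.48357948637164, 'cy': 199.82796713276107, 'eye': array([ 423.98224434,   60.87908697, 1232.7717801 ]), 'orientation': array([-3.00902418,  0.01421127, -1.59844162])} 0.99590234375
```

View pics/scene0.png

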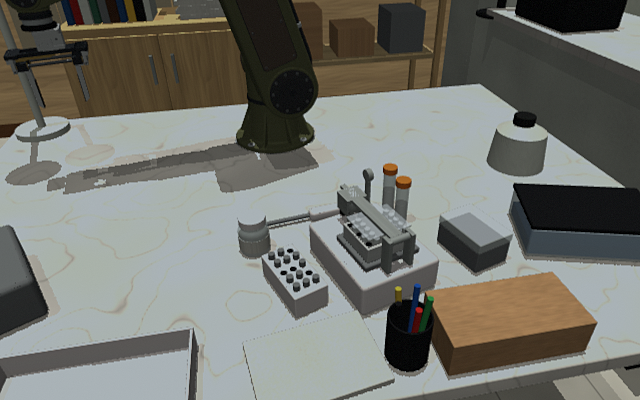

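View pics/top0.png

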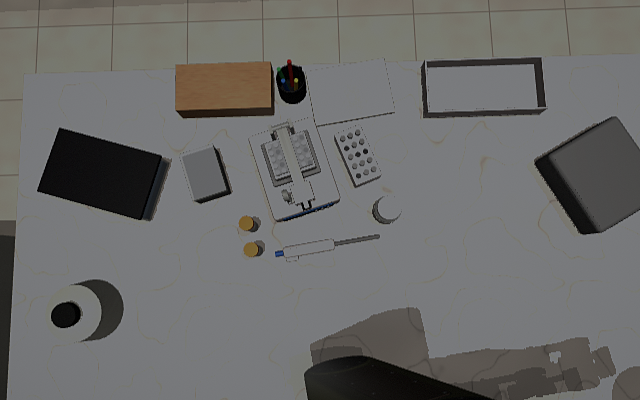

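The scene view shows the heater at about (375,255) with the tab at (368,173). In the top view the heater is at (293,168), the tab near (287,196), the tubes at (250,223) and (254,249), and the pipette in front. Next I measure from depth.

Run:
```python
from h import *
t=np.load("top0.npz"); P=t["P"]; z=P[...,2]
print("bench z",np.median(z[260:300,100:240]))
m=np.zeros(z.shape,np.uint8); m[115:225,240:342]=1
# housing: z 60..80
k=((z>60)&(z<78)&(m>0)).astype(np.uint8)
k=cv2.morphologyEx(k,cv2.MORPH_OPEN,np.ones((2,2)))
n,l,s,c=cv2.connectedComponentsWithStats(k); print(s[:, :])
Q=P[(l==1+np.argmax(s[1:,4]))]; print("ztop",np.median(Q[:,2]))
r=cv2.minAreaRect(Q[:,:2].astype(np.float32)); print("housing",r)
# bar / coupler z 128-150
Q=P[(m>0)&(z>125)&(z<146)]; print("bridge",len(Q),cv2.minAreaRect(Q[:,:2].astype(np.float32)),np.median(Q[:,2]))
Q=P[(m>0)&(z>158)]; print("tab top",len(Q),Q.mean(0),Q.min(0),Q.max(0)); print(cv2.minAreaRect(Q[:,:2].astype(np.float32)))
S=np.load("scene0.npz"); P2=S["P"]; z2=P2[...,2]
m2=np.zeros(z.shape,bool); m2[160:215,355:380]=1
Q=P2[m2&(z2>150)&(z2<190)&(P2[...,0]<700)]; Q=Q[abs(Q[:,0]-np.median(Q[:,0]))<40]
print("scene tab",len(Q),Q.mean(0),Q.min(0),Q.max(0))
for (u,v) in((250,223),(254,249)):
    w=P[v-14:v+14,u-14:u+14].reshape(-1,3); w=w[w[:,2]>100]; print("tube",w.mean(0) if len(w) else None)
cv2.imwrite("pics/c.png",np.hstack([cv2.resize(t["p"][110:270,235:345],None,fx=3.6,fy=3.6,interpolation=cv2.INTER_NEAREST),cv2.resize(S["p"][150:310,300:445],(400,576*400//522),interpolation=cv2.INTER_NEAREST)[:576] if 0 else cv2.resize(S["p"][150:310,300:410],None,fx=3.6,fy=3.6,interpolation=cv2.INTER_NEAREST)])*1)
```

```text
bench z 0.985998433775535
[[     0      0    640    400 252956]
 [   294    118     47     91   1539]
 [   288    129      4      7     18]
 [   250    132     55     89   1453]
 [   275    133      4      7     20]
 [   309    208      5      3     10]
 [   306    211      2      2      4]]
ztop 70.2641146716744
housing ((613.9320068359375, 56.84882354736328), (371.5802307128906, 79.47797393798828), 10.857684135437012)
bridge 2192 ((655.9734497070312, 125.44908142089844), (213.22840881347656, 91.69064331054688), 16.477985382080078) 134.54472659970702
tab top 107 [517.72565165 109.15034503 592.31882227] [423.98224434  60.87908697 165.34591185] [ 592.11443979  147.31302734 1232.7717801 ]
((505.79144287109375, 106.89102172851562), (187.14572143554688, 14.692695617675781), 24.865642547607422)
scene tab 134 [583.5946276  141.39546235 169.19607378] [571.28593664 133.98569925 150.13186285] [593.98132588 151.29535376 182.00263782]
tube [522.65546093 232.41156887 144.23552474]
tube [464.33220778 225.50816617 119.61197574]
```

View pics/c.png

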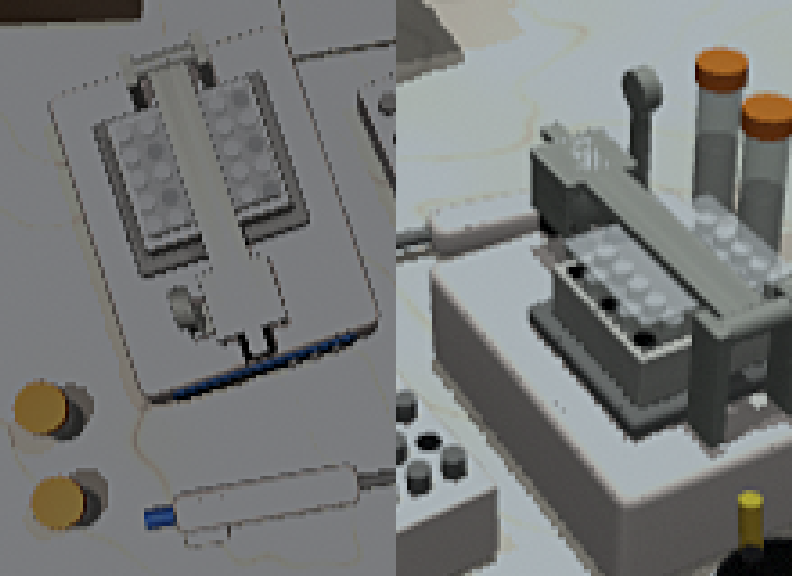

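The crop shows the tab left of the coupler (top view about (286,196)) and the bar leaning left going up. So the heater's yaw is positive, around 15°. Next I refine it.

Run:
```python
from h import *
t=np.load("top0.npz"); P=t["P"]; z=P[...,2]; ok=t["d"]>0
m=np.zeros(z.shape,bool); m[112:228,240:345]=1
Q=P[m&ok&(z>62)&(z<76)]; print("housing",cv2.minAreaRect(Q[:,:2].astype(np.float32)))
h=cv2.minAreaRect(Q[:,:2].astype(np.float32))
k=(m&ok&(z>128)&(z<146)).astype(np.uint8)
n,l,s,c=cv2.connectedComponentsWithStats(k); j=1+np.argmax(s[1:,4]); Q=P[l==j]
print("bridge",s[j],cv2.minAreaRect(Q[:,:2].astype(np.float32)),cv2.fitLine(Q[:,:2].astype(np.float32),cv2.DIST_HUBER,0,.01,.01).ravel())
Q=P[m&ok&(z>150)&(z<200)]; print("tab top",len(Q),Q.mean(0),Q.min(0),Q.max(0))
S=np.load("scene0.npz"); P2=S["P"]; z2=P2[...,2]
m2=np.zeros(z.shape,bool); m2[150:215,350:382]=1
A=P2[m2&(S["d"]>0)&(P2[...,0]>560)&(P2[...,0]<610)&(P2[...,1]>125)]
D=A[(A[:,2]>158)]
print("disc",len(D),np.percentile(D,[3,50,97],axis=0))
for a in range(10,20):
  pass
a=np.arctan2(*cv2.fitLine(Q[:,:2].astype(np.float32),cv2.DIST_HUBER,0,.01,.01).ravel()[[1,0]])
ang=np.radians(h[2]); 
for g in (ang,ang-np.pi/2):
  c,s_=np.cos(g),np.sin(g)
  M=np.array([[c,-s_],[s_,c]]); print(g,"tab:",np.array(h[0])+M@[-75,37],"hinge",np.array(h[0])+M@[88,0],"ball",np.array(h[0])+M@[-75,0])
```

```text
housing ((655.9815063476562, 114.31997680664062), (259.375244140625, 234.5089569091797), 2.8261759281158447)
bridge [ 266  118   49   91 2019] ((655.899169921875, 125.53536224365234), (213.1009979248047, 91.67753601074219), 16.206571578979492) [9.5821184e-01 2.8605962e-01 6.5576642e+02 1.2533592e+02]
tab top 65 [578.29831483 140.34100408 178.48768029] [567.5818766  132.43475466 165.34591185] [592.11443979 147.31302734 185.40686235]
disc 117 [[571.79805919 134.28846507 159.69875368]
 [585.18785573 140.24421331 172.25541469]
 [592.50216512 150.32706922 181.08213185]]
0.04932607518622807 tab: [579.24840287 147.57701864] hinge [743.87447334 118.65891144] ball [581.07272766 110.62202115]
-1.5214702516086684 tab: [689.23854818 191.05308028] hinge [660.32044098  26.42700982] ball [652.28355069 189.22875549]
```

Run:
```python
from h import *
t=np.load("top0.npz"); P=t["P"]; z=P[...,2]; ok=t["d"]>0
m=np.zeros(z.shape,bool); m[112:228,240:345]=1
k=(ok&m&(abs(z-70)<4)).astype(np.uint8)
k=cv2.morphologyEx(k,cv2.MORPH_OPEN,np.ones((4,4)))
n,l,s,c=cv2.connectedComponentsWithStats(k); big=[j for j in range(1,n) if s[j,4]>300]; print(s[big])
Q=P[np.isin(l,big)][:,:2].astype(np.float32); h=cv2.minAreaRect(Q); print("housing",h)
b=P[ok&m&(z>128)&(z<146)]
for a in (15.5,16,16.5,17):
  g=np.radians(a);M=np.array([[np.cos(g),-np.sin(g)],[np.sin(g),np.cos(g)]])
  q=Q@M; lo,hi=np.percentile(q,[.5,99.5],axis=0); C=M@((lo+hi)/2)
  # bar edges: between block, bridge centre-line y
  B=b[:,:2]@M; B0=B-(lo+hi)/2
  f=B0[(B0[:,0]>-97)&(B0[:,0]<-55)&(B0[:,1]<26)]; r=B0[(B0[:,0]>20)&(B0[:,0]<70)&(abs(B0[:,1])<16)]
  print(a,hi-lo,"C",C,"tab",C+M@[-75,37],"hinge",C+M@[88,0],"coupler",np.percentile(f,[2,50,98],axis=0).round(1).tolist(),"bar y",np.percentile(r[:,1],[2,98]))
  T=P[m&ok&(z>174)&(z<188)]; T0=T[:,:2]@M-(lo+hi)/2; print("   tabtop in heater",T0.mean(0),T0.min(0),T0.max(0))
  S=np.load("scene0.npz");P2=S["P"];A=P2[160:190,355:380].reshape(-1,3);A=A[(A[:,2]>158)&(A[:,0]<610)&(A[:,0]>560)&(A[:,1]>125)]
  A0=A[:,:2]@M-(lo+hi)/2; print("   scene",np.percentile(A0,[5,50,95],axis=0).round(1).tolist())
```

```text
[[311 173  25  33 479]
 [263 175  37  43 496]]
housing ((534.191162109375, 113.65145874023438), (221.37863159179688, 175.27980041503906), 0.5266627669334412)
15.5 [108.03984384 164.60421261] C [608.46738998 110.26335653] tab [526.30728607 125.87480509] hinge [693.26686986 133.78033362] coupler [[-56.8, -5.7], [-56.3, -0.9], [-55.1, 3.8]] bar y [-15.11667891  14.81175975]
   tabtop in heater [-19.89659318  37.20065882] [-29.73794208  31.32355183] [-8.18301965 43.01883781]
   scene [[-28.3, 32.5], [-13.6, 34.9], [-7.0, 43.9]]
16 [108.30637638 164.56419572] C [608.9424601  110.42777826] tab [526.64925074 125.32165932] hinge [693.53348934 134.68386557] coupler [[-57.2, -5.2], [-55.7, -0.5], [-55.0, 4.5]] bar y [-15.03939331  14.93179798]
   tabtop in heater [-20.07319019  37.34576543] [-29.9247438  31.4459985] [-8.38920586 43.14984979]
   scene [[-28.5, 32.6], [-13.8, 35.0], [-7.1, 44.0]]
16.5 [108.79093022 164.41185301] C [609.31015492 110.51749166] tab [526.89010705 124.69267099] hinge [693.68629159 135.51084199] coupler [[-57.6, -4.7], [-56.1, 0.0], [-55.4, 5.0]] bar y [-14.62885843  15.22267605]
   tabtop in heater [-20.12455975  37.53792481] [-30.00993678  31.61594725] [-8.47105441 43.32747255]
   scene [[-28.6, 32.8], [-13.9, 35.2], [-7.2, 44.1]]
17 [109.37842665 164.31425698] C [609.60888235 110.62818933] tab [527.06827258 124.08358745] hinge [693.76370088 136.35689935] coupler [[-58.0, -4.2], [-56.4, 0.2], [-55.3, 5.4]] bar y [-15.1045163   14.84409923]
   tabtop in heater [-20.11425677  37.6935919 ] [-30.0327044   31.74985467] [-8.49211788 43.51170011]
   scene [[-28.6, 33.0], [-13.9, 35.3], [-7.2, 44.2]]
```

Request:
step_arm(series=[12,18,5,0,0.5,24,36,5,0,0.5,25,37,5,0,0.5,25,37,5,0,0.5,25,37,0,0,0.5,25,37,0,0,0.5,25,37,0,0,0.5,25,37,0,0,0.5,25,37,0,0,0.5,25,37,0,0,0.5,25,37,0,0,0.5,25,37,0,0,0.5,25,37,0,0,0.5,25,37,0,0,0.5,25,37,0,0,0.5,25,37,0,0,0.5,25,37,0,0,0.5,24,36,0,0.03,0.5,15,24,0,0.02,0.5,0,0,0,0,0.5], squeeze=40)

```text
clock: 2.6
eef_pos: [574.2, 135.3, 250.1]
eef_rot: [-3.141, 0.001, 0.281]
wrist_force: [0.7, -0.4, 1.0]
finger_gap: 46.8
finger_force: 0.0
```

Run:
```python
from h import *
s=manip.read_state(); print(s["clock"],s["eef_pos"],s["eef_rot"],s["wrist_force"],s["finger_gap"],s["joints"])
p,d,i=grab("wrist"); print(i); cv2.imwrite("pics/w1.png",p); P=pts(d,i); np.savez("w1.npz",p=p,d=d,P=P)
M=(d>0)&(P[...,2]>150)&(P[...,2]<190)&(abs(P[...,0]-580)<30)&(abs(P[...,1]-141)<30)
Q=P[M]; print(len(Q)); 
g=.284;R2=np.array([[np.cos(g),-np.sin(g)],[np.sin(g),np.cos(g)]])
q=Q[:,:2]@R2; print(np.percentile(q,[2,50,98],axis=0),R2@((np.percentile(q,2,axis=0)+np.percentile(q,98,axis=0))/2),Q[:,2].max())
```

```text
2.6 [574.19400536 135.26664126 250.12880631] [-3.14136020e+00  7.08977801e-04  2.81175950e-01] [ 0.65635712 -0.42586393  0.99080544] 46.80413386035262 [1.69211884e-01 3.76318005e-01 1.37354884e+00 1.54227898e-04
 1.39245633e+00 1.45880493e+00]
{'fovy': 70.66660282228518, 'cx': 321.17241742007747, 'cy': 202.33495459888104, 'eye': array([646.08225343, 155.52253362, 402.83743921]), 'orientation': array([ 2.87998657e+00, -4.89485145e-04, -1.28722056e+00])}
417
[[583.6610988  -32.51331502]
 [598.39176944 -26.73373068]
 [607.63089703 -21.44229262]] [579.34492445 141.00147252] 181.21295863027103
```

View pics/w1.png

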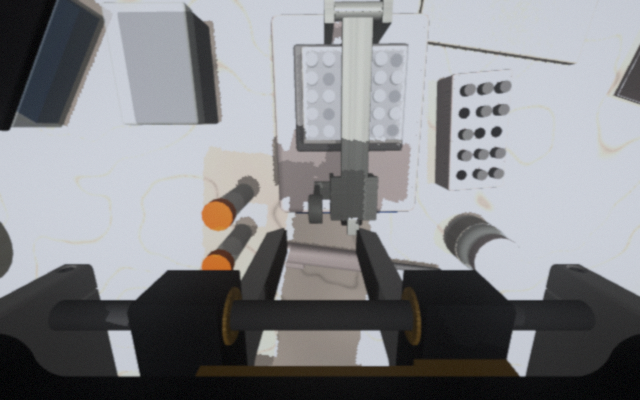

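The wrist view shows the tab at (316,203), with the heater axis vertical, so the yaw is right. Tab centre is at (580,141), top at z 181, 11–12 mm thick, all as expected. Descending to TCP z 174.

Request:
step_arm(series=[3,3,-6,0,0.5,3,3,-12,0,0.5,0,0,-15,0,0.5,0,0,-15,0,0.5,0,0,-12,0,0.5,0,0,-10,0,0.5,0,0,-6,0,0.5,0,0,0,0,0.5,0,0,0,0,0.5])

```text
clock: 3.78
eef_pos: [580.9, 139.4, 174.9]
eef_rot: [3.142, -0.001, 0.279]
wrist_force: [-0.7, -0.1, 0.2]
finger_gap: 46.9
finger_force: 0.0
```

Run:
```python
from h import *
s=manip.read_state(); print(s["eef_pos"],s["eef_rot"],s["wrist_force"])
p,d,i=grab("wrist"); P=pts(d,i); cv2.imwrite("pics/w2.png",p)
M=(d>0)&(P[...,2]>160)&(P[...,2]<184)&(abs(P[...,0]-580)<25)&(abs(P[...,1]-141)<25)
g=.284;R2=np.array([[np.cos(g),-np.sin(g)],[np.sin(g),np.cos(g)]])
q=P[M][:,:2]@R2; print(len(q),np.percentile(q,[2,10,50,90,98],axis=0).round(1).tolist(),"tcp",s["eef_pos"][:2]@R2)
```

```text
[580.92280375 139.38077134 174.9019882 ] [ 3.14153169e+00 -7.42492246e-04  2.78807739e-01] [-0.72714408 -0.09437886  0.21815081]
1241 [[586.7, -55.1], [590.7, -53.4], [601.2, -26.2], [606.7, -6.4], [607.8, -4.8]] tcp [596.70655439 -28.97570156]
```

View pics/w2.png

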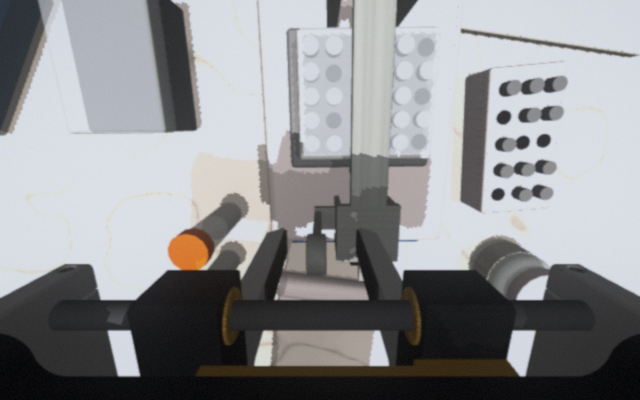

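The tab sits between the pads at (316,255), about 2 mm toward heater +y of their centre. I'll correct that and pinch.

Request:
step_arm(series=[-0.6,2,-1,0,0.5,0,0,0,0,0.7,0,0,0,0,0.8,0,0,0,0,1,0,0,0,0,1,0,0,0,0,1,0,0,0,0,1], squeeze=40)

```text
clock: 4.7
eef_pos: [580.0, 142.2, 173.5]
eef_rot: [-3.14, -0.0, 0.28]
wrist_force: [-1.8, 5.8, 0.2]
finger_gap: 11.6
finger_force: 40.0
```

Request:
step_arm(series=[-0.3,0.8,0,0,1,-0.3,-0.1,-1.5,0,1,-0.3,-0.1,-1.5,0,1,-0.3,-0.1,-1.5,0,1,-0.3,-0.1,-1.5,0,1,0,0,0,0,1,0,0,0,0,1])

```text
clock: 5.58
eef_pos: [579.1, 142.0, 168.3]
eef_rot: [-3.141, -0.002, 0.279]
wrist_force: [-1.0, 3.0, 7.1]
finger_gap: 11.7
finger_force: 40.0
```

Request:
step_arm(series=[0,0,-0.7,0,1,0,0,0,0,1,0,0,0,0,1])

```text
clock: 5.95
eef_pos: [579.0, 142.0, 167.6]
eef_rot: [-3.141, -0.002, 0.279]
wrist_force: [-1.5, 3.1, 7.7]
finger_gap: 11.2
finger_force: 40.0
```

Request:
step_arm(series=[0,0,-0.7,0,1,0,0,0,0,1,0,0,0,0,1])

```text
clock: 6.32
eef_pos: [578.9, 142.0, 166.9]
eef_rot: [-3.141, -0.002, 0.279]
wrist_force: [-2.6, 3.2, 8.4]
finger_gap: 12.0
finger_force: 40.0
```

Request:
step_arm(series=[0,0,-0.7,0,1,0,0,0,0,1,0,0,0,0,1])

```text
clock: 6.7
eef_pos: [579.0, 142.0, 166.8]
eef_rot: [-3.141, -0.002, 0.279]
wrist_force: [-5.3, 3.1, 13.3]
finger_gap: 11.9
finger_force: 40.0
```

On the stop: motion has stopped and the force has stepped up. Now I hold steadily.

Request:
step_arm(series=[-0.4,-0.1,-0.2,0,1,0,0,0,0,1,0,0,0,0,1,0,0,0,0,1,0,0,0,0,1,0,0,0,0,1,0,0,0,0,1,0,0,0,0,1,0,0,0,0,1,0,0,0,0,1,0,0,0,0,1,0,0,0,0,1,0,0,0,0,1,0,0,0,0,1])

```text
clock: 8.45
eef_pos: [578.9, 142.0, 166.8]
eef_rot: [-3.141, -0.003, 0.279]
wrist_force: [-3.1, 4.2, 12.7]
finger_gap: 11.7
finger_force: 40.0
```

Request:
step_arm(series=[-0.4,1.4,0,0,1,-0.4,1.4,0,0,1,-0.4,1.4,0,0,1,-0.4,1.4,0,0,1,-0.4,1.4,0,0,1,-0.4,1.4,0,0,1,-0.4,1.4,0,0,1,-0.4,1.4,0,0,1,0,0,0,0,1,0,0,0,0,1])

```text
clock: 9.7
eef_pos: [576.0, 151.7, 166.7]
eef_rot: [3.139, -0.003, 0.278]
wrist_force: [0.8, -8.1, 12.2]
finger_gap: 11.8
finger_force: 40.0
```

Request:
step_arm(series=[-0.4,1.4,0,0,1,-0.4,1.4,0,0,1,-0.3,1,0,0,1,0,0,0,0,1,0,0,0,0,1])

```text
clock: 10.32
eef_pos: [575.0, 155.2, 166.7]
eef_rot: [3.139, -0.003, 0.278]
wrist_force: [0.0, -9.3, 11.0]
finger_gap: 11.7
finger_force: 40.0
```

Request:
step_arm(series=[-0.3,1,0,0,1,0,0,0,0,1,0,0,0,0,1])

```text
clock: 10.7
eef_pos: [574.7, 156.2, 166.7]
eef_rot: [3.139, -0.003, 0.278]
wrist_force: [0.6, -9.3, 11.5]
finger_gap: 11.8
finger_force: 40.0
```

Request:
step_arm(series=[-0.3,1,0,0,1,0,0,0,0,1,0,0,0,0,1])

```text
clock: 11.08
eef_pos: [574.5, 156.8, 166.6]
eef_rot: [3.138, -0.003, 0.278]
wrist_force: [0.6, -11.5, 11.7]
finger_gap: 11.8
finger_force: 40.0
```

Run:
```python
import numpy as np
th=np.linspace(-.0375,.613,37);g=.283
X=-163*np.cos(th)+36*np.sin(th);Z=163*np.sin(th)+36*np.cos(th)
W=np.c_[(X-X[0])*np.cos(g),(X-X[0])*np.sin(g),Z-Z[0]].round(1)
for r in np.diff(W,axis=0).round(1): print(*r,0,1,sep=", ",end=", ")
```

```text
0.5, 0.2, 3.0, 0, 1, 0.6, 0.1, 2.9, 0, 1, 0.7, 0.2, 3.0, 0, 1, 0.7, 0.2, 2.9, 0, 1, 0.7, 0.2, 2.9, 0, 1, 0.8, 0.3, 2.9, 0, 1, 0.9, 0.2, 2.9, 0, 1, 0.9, 0.3, 2.8, 0, 1, 0.9, 0.3, 2.9, 0, 1, 1.0, 0.2, 2.8, 0, 1, 1.1, 0.3, 2.8, 0, 1, 1.1, 0.4, 2.8, 0, 1, 1.1, 0.3, 2.8, 0, 1, 1.2, 0.3, 2.8, 0, 1, 1.2, 0.4, 2.7, 0, 1, 1.3, 0.4, 2.7, 0, 1, 1.4, 0.4, 2.7, 0, 1, 1.3, 0.4, 2.6, 0, 1, 1.5, 0.4, 2.6, 0, 1, 1.4, 0.4, 2.6, 0, 1, 1.5, 0.5, 2.6, 0, 1, 1.6, 0.4, 2.6, 0, 1, 1.6, 0.5, 2.5, 0, 1, 1.6, 0.4, 2.4, 0, 1, 1.7, 0.5, 2.5, 0, 1, 1.8, 0.5, 2.4, 0, 1, 1.7, 0.6, 2.4, 0, 1, 1.9, 0.5, 2.4, 0, 1, 1.8, 0.5, 2.3, 0, 1, 1.9, 0.6, 2.3, 0, 1, 1.9, 0.5, 2.2, 0, 1, 2.0, 0.6, 2.2, 0, 1, 2.0, 0.6, 2.2, 0, 1, 2.1, 0.6, 2.1, 0, 1, 2.1, 0.6, 2.1, 0, 1, 2.1, 0.6, 2.1, 0, 1,
```

Request:
step_arm(series=[-0.1,0.4,0,0,1,0,0,0,0,1,0,0,0,0,1])

```text
clock: 11.45
eef_pos: [574.5, 156.9, 166.6]
eef_rot: [3.138, -0.003, 0.278]
wrist_force: [2.1, -13.5, 12.2]
finger_gap: 11.8
finger_force: 40.0
```

The latch is at its end: force is still rising but the tool has stopped. Now lifting along the arc, first part.

Request:
step_arm(series=[0.5,0.2,3,0,1,0.6,0.1,2.9,0,1,0.7,0.2,3,0,1,0.7,0.2,2.9,0,1,0.7,0.2,2.9,0,1,0,0,0,0,1])

```text
clock: 12.2
eef_pos: [576.6, 157.4, 178.9]
eef_rot: [3.138, 0.002, 0.277]
wrist_force: [5.4, -14.1, -4.1]
finger_gap: 12.1
finger_force: 40.0
```

Request:
step_arm(series=[1.0,0.3,2.9,0,1,1.0,0.3,2.9,0,1,1.0,0.3,2.8,0,1,0.9,0.3,2.9,0,1,1,0.2,2.8,0,1,1.1,0.3,2.8,0,1,1.1,0.4,2.8,0,1,1.1,0.3,2.8,0,1,1.2,0.3,2.8,0,1,1.2,0.4,2.7,0,1,1.3,0.4,2.7,0,1,1.4,0.4,2.7,0,1,1.3,0.4,2.6,0,1,1.5,0.4,2.6,0,1,1.4,0.4,2.6,0,1,1.5,0.5,2.6,0,1,0,0,0,0,1])

```text
clock: 14.32
eef_pos: [595.4, 163.0, 222.6]
eef_rot: [3.138, 0.004, 0.277]
wrist_force: [1.7, -13.5, -4.7]
finger_gap: 11.7
finger_force: 40.0
```

Request:
step_arm(series=[1.6,0.4,2.6,0,1,1.6,0.5,2.5,0,1,1.6,0.4,2.4,0,1,1.7,0.5,2.5,0,1,1.8,0.5,2.4,0,1,1.7,0.6,2.4,0,1,1.9,0.5,2.4,0,1,1.8,0.5,2.3,0,1,1.9,0.6,2.3,0,1,1.9,0.5,2.2,0,1,2,0.6,2.2,0,1,2,0.6,2.2,0,1,2.1,0.6,2.1,0,1,2.1,0.6,2.1,0,1,2.1,0.6,2.1,0,1,0,0,0,0,1,0,0,0,0,1,0,0,0,0,1])

```text
clock: 16.58
eef_pos: [623.1, 171.2, 257.3]
eef_rot: [3.139, 0.004, 0.277]
wrist_force: [-0.2, -12.0, -3.1]
finger_gap: 11.6
finger_force: 40.0
```

Run:
```python
from h import *
s=manip.read_state(); print(s["eef_pos"],s["wrist_force"],s["finger_gap"],s["finger_force"])
from scipy.optimize import brentq
z0=173.0-36
f=lambda t:163*np.sin(t)+36*np.cos(t)-(s["eef_pos"][2]-z0)
for z0 in (166.7-29.86,173.5-36): print("theta",np.degrees(brentq(f,0,1)))
p,d,i=grab("scene"); q=cv2.resize(p[100:320,240:480],None,fx=2.5,fy=2.5)
cv2.imwrite("pics/s3.png",q); P=pts(d,i)
p2,d2,i2=grab("top"); cv2.imwrite("pics/t3.png",p2); P2=pts(d2,i2); np.savez("e.npz",P=P,d=d,P2=P2,d2=d2)
```

```text
[623.10196294 171.16356853 257.29378859] [ -0.23505147 -12.04715786  -3.06105007] 11.589679735291542 39.98728573322296
theta 33.7316207393933
theta 33.40537431675023
```

View pics/s3.png

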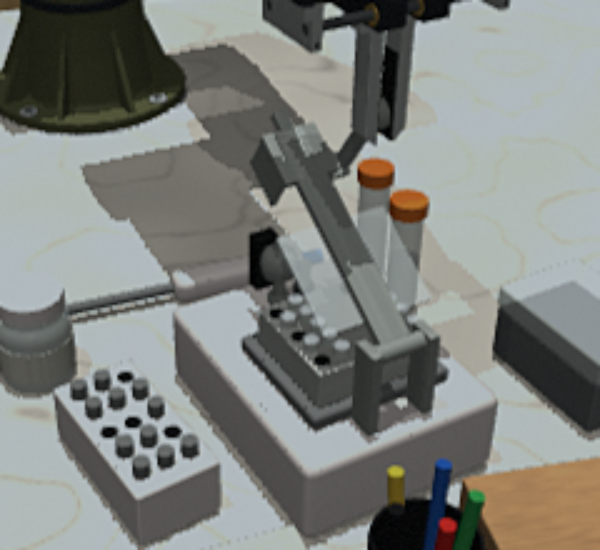

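The picture shows the bridge raised (coupler at about (295,160)), the tab still between the pads at (385,110), and the bystanders standing. The angle is about 33.6°, so I raise it slightly more.

Request:
step_arm(series=[1.1,0.3,1.4,0,1,1.1,0.3,1.4,0,1,0,0,0,0,1,0,0,0,0,1,0,0,0,0,1,0,0,0,0,1,0,0,0,0,1,0,0,0,0,1])

```text
clock: 17.68
eef_pos: [625.4, 171.8, 259.7]
eef_rot: [3.139, 0.004, 0.277]
wrist_force: [1.8, -11.8, -5.4]
finger_gap: 11.9
finger_force: 40.0
```

Run:
```python
from h import *
s=manip.read_state(); print(s["eef_pos"],s["finger_gap"],s["qd"].round(3))
p,d,i=grab("scene"); P=pts(d,i)
g=.2836;M=np.array([[np.cos(g),-np.sin(g)],[np.sin(g),np.cos(g)]])
C=np.array([609.1,110.5])+M@[56,0]
L=(P[...,:2]-C)@M; z=P[...,2]
k=(d>0)&(L[...,0]>-40)&(L[...,0]<70)&(abs(L[...,1])<11)&(z>145)&(z<260)
zz=z[k];x=L[...,0][k]
e=132+(88-x)*np.tan(np.radians(35)); w=abs(zz-e)<25
l=cv2.fitLine(np.c_[x[w],zz[w]].astype(np.float32),cv2.DIST_HUBER,0,.01,.01).ravel(); print(w.sum(),np.degrees(np.arctan(l[1]/l[0])),l[2:])
```

```text
[625.35924477 171.81278499 259.74785571] 11.920626819850648 [-0.    -0.001 -0.001  0.    -0.001 -0.001]
852 -33.989204 [ 16.400986 183.311   ]
```

```bash
python3 -c "
from cell import manip
print(manip.sign_off())"
```

```text
the job is handed in; nothing more can be done
None
```

The job is handed in, with no verdict shown: the bridge was held on its stop for over a second, the latch pulled to its end (about 15 mm), and the bridge lifted to 34–35° and still held in the gripper, with nothing else seen to have moved.

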